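# Put the socket set back in order

## Task

Stow the socket set: stand the four sockets upright on the rail's pads in order of size, the smallest on the red end pad and each next pad along holding the next larger, so that the largest ends up at the other end. Lay the ratchet handle in the tray's cutout, head in the head pocket, so that it lies flat on the bottom; leave everything released and at rest, each socket about centred on its pad.

Things in the scene. Friction and masses are not known exactly. Their poses are not given: they have to be found in the camera images.
- socket_s_mid (a point): the smallest of four loose steel sockets: an upright round cylinder 26 mm in diameter and 38 mm tall with an open hexagonal mouth on top, standing on the bench. The point is its centre, 19 mm above its underside; z is its axis, up
- socket_m_mid (a point): the second smallest of four loose steel sockets: an upright round cylinder 34 mm in diameter and 44 mm tall with an open hexagonal mouth on top, standing on the bench. The point is its centre, 22 mm above its underside; z is its axis, up
- socket_l_mid (a point): the second largest of four loose steel sockets: an upright round cylinder 42 mm in diameter and 50 mm tall with an open hexagonal mouth on top, standing on the bench. The point is its centre, 25 mm above its underside; z is its axis, up
- socket_xl_mid (a point): the largest of four loose steel sockets: an upright round cylinder 50 mm in diameter and 56 mm tall with an open hexagonal mouth on top, standing on the bench. The point is its centre, 28 mm above its underside; z is its axis, up
- ratchet_mid (a point): loose ratchet lying flat, drive square up: red-gripped bar 18 mm wide, 22 mm tall, its end 110 mm behind (-x) this point; round head 40 mm in diameter, 24 mm tall, centred 60 mm ahead (+x), with a 10 mm high square on top. Point: on the bar's centre line at the centre of mass, 11 mm above its underside; grip here across y. x along the bar to the head, z up
- tray: fixed tray, black, orange floor, 214x110x12 mm; cutout 8 mm deep, floor 4 mm above bench, 6 mm play: slot 30 mm wide from x=-116, head pocket 52x52 at x=+60, finger notch x=-24..24 out to both long edges. Origin: underside, below where the ratchet's point belongs (15 mm from the tray's middle, to the head end); x to the head pocket, z up. Seated, ratchet's point is 15 mm above it, x axes agree
- pad_red: red round pad, 58 mm in diameter and 3 mm thick, fixed on the aluminium rail (310 x 76 x 6 mm) with three others in one straight row 70 mm apart. Origin at the centre of its underside, 6 mm above the bench (its top is 9 mm above the bench); z up. It is always one of the row's two ends, either one; the line from it to pad_end is the direction of the row
- pad_b: black round pad, 58 mm in diameter and 3 mm thick, fixed on the aluminium rail (310 x 76 x 6 mm) with three others in one straight row 70 mm apart. Origin at the centre of its underside, 6 mm above the bench (its top is 9 mm above the bench); z up. One of the row's two middle pads; whichever of pad_b and pad_c is nearer the red pad comes second
- pad_c: black round pad, 58 mm in diameter and 3 mm thick, fixed on the aluminium rail (310 x 76 x 6 mm) with three others in one straight row 70 mm apart. Origin at the centre of its underside, 6 mm above the bench (its top is 9 mm above the bench); z up. The other middle pad
- pad_end: black round pad, 58 mm in diameter and 3 mm thick, fixed on the aluminium rail (310 x 76 x 6 mm) with three others in one straight row 70 mm apart. Origin at the centre of its underside, 6 mm above the bench (its top is 9 mm above the bench); z up. It is the end of the row opposite the red pad
Not all that is in view belongs to the job. Leave any turquoise look-alike of the part that bears ratchet_mid alone. Leave any pink or turquoise look-alike of the tray alone.

How it is judged:
At the end, for the whole second after the job is handed in: Sockets upright (0.1 rad) on their pads, within 14 mm of centre: smallest on red, next larger on each next pad, largest on the end pad. Ratchet flat on the cutout floor (3 mm, 0.04 rad), head in its pocket, within 12 mm and 0.15 rad. All released and at rest (horizontal distance between socket_s_mid and pad_red below 0.014 m and z of socket_s_mid in the frame of pad_red between 0.018 and 0.026 m and horizontal distance between socket_xl_mid and pad_end below 0.014 m and z of socket_xl_mid in the frame of pad_end between 0.027 and 0.035 m and ((horizontal distance between pad_red and pad_b below 0.105 m and horizontal distance between socket_m_mid and pad_b below 0.014 m and z of socket_m_mid in the frame of pad_b between 0.021 and 0.029 m and horizontal distance between socket_l_mid and pad_c below 0.014 m and z of socket_l_mid in the frame of pad_c between 0.024 and 0.032 m) or (not (horizontal distance between pad_red and pad_b below 0.105 m) and horizontal distance between socket_m_mid and pad_c below 0.014 m and z of socket_m_mid in the frame of pad_c between 0.021 and 0.029 m and horizontal distance between socket_l_mid and pad_b below 0.014 m and z of socket_l_mid in the frame of pad_b between 0.024 and 0.032 m)) and angle between each of socket_s_mid, socket_m_mid, socket_l_mid, socket_xl_mid's own z axis and vertical below 0.1 rad and linear speed of each of socket_s, socket_m, socket_l, socket_xl, ratchet below 0.02 m/s and horizontal distance between ratchet_mid and tray below 0.012 m and z of ratchet_mid in the frame of tray below 0.018 m and angle between ratchet_mid's own z axis and vertical below 0.04 rad and angle between the x axis of ratchet_mid and the x axis of tray, either way round below 0.15 rad); the robot touches nothing.
It also fails if it takes over 117 s, if anything falls off the work surface, if the arm or the gripper's body presses on something with over 40 N, if the wrist force passes 120 N, or if a joint passes its speed limit or range.

## Robot

A 7-joint arm with a two-finger parallel gripper is mounted at the origin on the work surface. World frame = base frame: x ahead of the robot, y to its left, z up, the work surface at z = 0. Lengths are in m, angles in rad, forces in N, time in s.
With the tool pointing down it reaches from about 0.35 to 0.9 m from the base axis. Payload 8.1 kg.
Tool frame: the origin (TCP) lies midway between the tips of the shut fingers; the grasp point (between the pads) lies 19 mm behind it; z points along the fingers, y is the direction in which the jaws open and shut (so a half turn about z gives the same grasp; the last joint's range is limited). The gripper opens to 92 mm and grips with 3 to 60 N. Pads are 19 mm wide; open, the fingers measure 130 mm over their backs; the gripper's body (75 mm by 190 mm) begins 47 mm behind the grasp point.
Start: joints at [1.145, 0.434, 0.025, 1.573, -0.012, 1.134, -0.075], TCP at [0.198, -0.593, 0.227] pointing down, gripper open.
Joint ranges: [-2.62, 2.62], [-0.44, 2.09], [-1.27, 1.32], [0.08, 2.57], [-1.32, 4.46], [0.12, 2], [-2.74, 2.74]. Speed limits (rad/s): [2.22, 2.22, 3.01, 3.01, 3.14, 3.14, 3.14].

## Interface

Orientations are given as a rotation vector (axis times angle).
In Python, from cell import monitor, get_image, get_calibration, workorder, look_for, masks_of gives the robot as it stands.
- The arm moves only by the shell command python3 -m crank 'ROWS' [FORCE]. ROWS is JSON, a list of rows, each a list of 3 entries, a list of its own where there are three numbers: the shift along the tool's x, y, z in cm, then the turn about the tool's z in degrees, then the closure in counts, from 0 (fully open) to 255 (shut). A call has 1 to 5 rows; each row shifts and turns the commanded pose from where the row before left it, along the tool's axes as they then stand; what a row does not reach is not made up. A row lasts 1/10 s, in which the tool goes at most 50 mm and 8.59 degrees, less where a joint would pass 70% of its speed; a pose out of reach is approached as far as the arm can. A call with a gripper value outside its range is refused whole. The fingers move at their own pace and stop on an object; FORCE is the grip in N (left out, the last holds). Time passes only in rows, so rows that do not move let the fingers close. It gives the time, the measured TCP pose, the force and the opening at its end, in the units of the state.
- monitor.observe(): the state, without advancing time (a new reading comes with each control period).
- get_image(name): name is "scene" or "top"; returns (picture, depth): 384x512x3 uint8, red, green, blue; 384x512 float32, m along the optical axis (not along the pixel's ray), 0 where there is no reading.
- get_calibration(name): a dict with "fx", "fy", "cx", "cy" (pixels), "R" (3x3) and "t" (3): a world point X has camera coordinates R X + t. Camera axes: x right, y down, z forward; pixel columns grow to the right and rows downward; lengths in m; the calibration is good to about 2 mm. A picture is of the moment at which its call begins. get_calibration takes no time and is no camera call.
- workorder.sign_off(): hands the job in, once; it reports no verdict.
Trained networks look in the newest picture that a camera, given by its name, has taken for a name from the list of things; names that differ only in an ending like _2 or _b are one class to them, and where a whole thing is asked for, a point or a joint stands for the part that bears it (a point fixed in the world has none). Each returns a list of dicts, best first, with "score" (0 to 1); they miss things now and then, are a little off and sometimes report something else, mostly with a low value. They report only what shows in the picture. A call takes as long as a camera call. They do not tell look-alikes from the thing itself.
- look_for(label, camera): "location" ([x, y, z] in m, in world coordinates, good to about 4 mm: the middle of the surface that is visible of it).
- masks_of(label, camera): "region" (384x512 bool, what is visible of it).
The state is a dict: "clock": time; "joints": joint angles; "dq": joint speeds; "joint_efforts": joint torques, N m; "position": TCP position; "ee_rot": TCP orientation; "force": force on the tool from outside, world axes, zero at the start; "ft_torque": the same for the moment, N m; "width": opening from 0.0 (shut) to 1.0 (fully open).
Only numpy, scipy, OpenCV 4.12 (cv2) and the standard library are available. Lean on these libraries where they do the work, as an engineer would, in place of code of your own. Each camera call takes 0.05 s, during which the arm holds its last target.

## Working session

There is one attempt and no reset: what is moved stays moved. The work goes in short steps, Python scripts to look and compute and a shell command to move; the robot and the scene stay as the last step left them, time stands still between calls to the robot, and variables do not carry over. Pictures are saved under pics/ and viewed, and the job is handed in when it is done.

```bash
ls; mkdir -p pics; python3 - <<'E'
from cell import *
import cv2
print(monitor.observe())
for n in ("scene","top"):
    im,d=get_image(n); cv2.imwrite(f"pics/{n}0.png",im[:,:,::-1])
    c=get_calibration(n); print(n,c)
E
```

```text
pics
{'clock': 0.0, 'joints': array([ 1.14539224,  0.43522224,  0.02497647,  1.57412874, -0.01158707,
        1.13398641, -0.07505523]), 'dq': array([ 0.00062633, -0.00043372,  0.00072696,  0.00018036, -0.00096926,
        0.00098176, -0.00140669]), 'joint_efforts': array([-4.61784748e-04, -6.67851019e+01,  9.84665640e-01, -3.14455247e+01,
       -6.06132718e-02,  4.28939809e-02,  2.01978150e-04]), 'position': array([ 0.1980385 , -0.59224081,  0.22593324]), 'ee_rot': array([-3.09924100e+00, -5.04576615e-01,  6.46656040e-04]), 'force': array([-0.30339593,  0.44124106,  0.5938151 ]), 'ft_torque': array([ 0.01953823, -0.02281662,  0.04426347]), 'width': 1.0029716029784246}
scene {'fx': 486.6485255459087, 'fy': 486.6485255459087, 'cx': 251.55312301760964, 'cy': 195.1865654510549, 'R': array([[ 0.01821019,  0.99982658, -0.00389839],
       [ 0.80458048, -0.01696859, -0.59360114],
       [-0.59356435,  0.00767302, -0.80474995]]), 't': array([ 0.12109322, -0.32420744,  1.64834161])}
top {'fx': 476.5487015532147, 'fy': 476.5487015532147, 'cx': 250.14038595491144, 'cy': 190.3670962335133, 'R': array([[ 0.02646627, -0.99955979,  0.0134079 ],
       [-0.99406126, -0.0277322 , -0.10522894],
       [ 0.10555445, -0.01054325, -0.99435763]]), 't': array([-0.14954062,  0.46652927,  1.63121133])}
```

View pics/scene0.png

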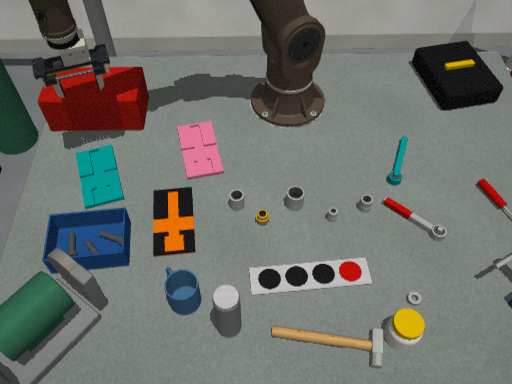

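View pics/top0.png

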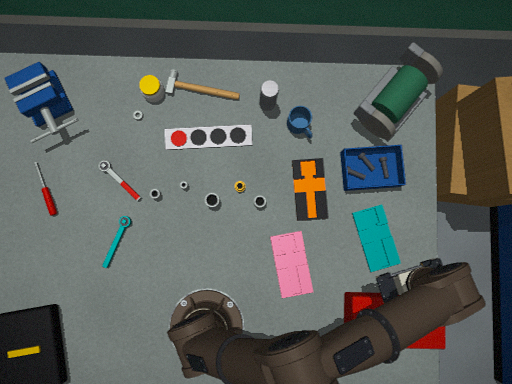

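The top view shows the rail with its pads at (179,138) red, then (198,138), (218,137) and (238,135). The steel sockets are at (155,194), (184,185), (212,201) and (260,202), and the brass item at (240,186) is not part of the job. The red ratchet runs from its head at (104,166) to (140,200), and a turquoise look-alike is at (120,240). The black and orange tray is at (310,189), with pink and turquoise look-alikes at (291,264) and (376,238). I'll measure these next.

```bash
cat > h.py <<'E'
from cell import *
import numpy as np, cv2
def world(cam,u,v,z):
    c=get_calibration(cam); R,t=c["R"],c["t"]
    r=R.T@np.array([(u-c["cx"])/c["fx"],(v-c["cy"])/c["fy"],1.]); o=-R.T@t
    return o+r*(z-o[2])/r[2]
def pix(cam,X):
    c=get_calibration(cam); p=c["R"]@np.asarray(X,float)+c["t"]
    return np.array([c["fx"]*p[0]/p[2]+c["cx"],c["fy"]*p[1]/p[2]+c["cy"]])
def cloud(cam,d):
    c=get_calibration(cam); v,u=np.mgrid[:d.shape[0],:d.shape[1]]
    P=np.stack([(u-c["cx"])/c["fx"]*d,(v-c["cy"])/c["fy"]*d,d],-1)
    return (P-c["t"])@c["R"]
E
python3 - <<'E'
from h import *
for cam in("top","scene"):
    im,d=get_image(cam); P=cloud(cam,d)
    for l in ("socket_s_mid","ratchet_mid","tray","pad_red","pad_b"):
        for r in look_for(l,cam)[:6]: print(cam,l,round(r["score"],2),np.round(r["location"],4),pix(cam,r["location"]).round(0))
    for l in ("socket_s_mid","socket_m_mid","socket_l_mid","socket_xl_mid"):
        for r in masks_of(l,cam)[:5]:
            m=r["region"]; v,u=np.nonzero(m); q=P[m]; q=q[d[m]>0]
            top=q[:,2].max()
            print(cam,l,round(r["score"],2),"px",u.mean().round(1),v.mean().round(1),m.sum(),"zmax",np.percentile(q[:,2],[5,50,95]).round(4),(q.max(0)-q.min(0)).round(4))
im,d=get_image("top");cv2.imwrite("pics/crop1.png",cv2.resize(im[115:235,80:340,::-1],None,fx=3,fy=3,interpolation=cv2.INTER_CUBIC))
E
```

```text
top socket_s_mid 0.41 [ 0.6624 -0.0213  0.0074] [219. 136.]
top ratchet_mid 0.8 [0.2902 0.3124 0.0246] [118. 239.]
top ratchet_mid 0.72 [0.5011 0.3267 0.0234] [117. 178.]
top tray 0.91 [ 0.2194 -0.2875  0.0136] [292. 264.]
top tray 0.9 [ 0.3149 -0.5854  0.0146] [378. 239.]
top tray 0.81 [ 0.4807 -0.349   0.0076] [310. 190.]
top pad_red 0.73 [0.6495 0.1159 0.0103] [180. 139.]
top pad_b 0.77 [ 0.6646 -0.0207  0.0098] [219. 136.]
top pad_b 0.7 [0.6506 0.0486 0.0093] [199. 139.]
top socket_s_mid 0.55 px 184.0 184.9 40 zmax [0.0196 0.0362 0.0434] [0.021  0.0218 0.0296]
top socket_m_mid 0.75 px 310.0 189.1 1986 zmax [-0.0016  0.0079  0.0167] [0.2206 0.139  0.0302]
top socket_m_mid 0.67 px 218.2 135.8 191 zmax [0.0037 0.0089 0.016 ] [0.0522 0.0541 0.0236]
top socket_m_mid 0.61 px 155.6 194.1 96 zmax [0.0114 0.038  0.046 ] [0.0324 0.0339 0.0521]
top socket_l_mid 0.42 px 259.5 201.0 127 zmax [0.0089 0.0384 0.055 ] [0.046  0.0395 0.0618]
top socket_xl_mid 0.64 px 212.4 200.2 168 zmax [0.0241 0.0355 0.0593] [0.0476 0.0479 0.0462]
scene socket_s_mid 0.6 [0.4957 0.0906 0.0299] [332. 215.]
scene r
[... 503 characters left out ...]
19 [0.5032 0.3246 0.0194] [417. 218.]
scene socket_s_mid 0.7 px 365.3 203.4 205 zmax [0.0029 0.0316 0.0438] [0.0338 0.0396 0.0497]
scene socket_s_mid 0.66 px 294.4 198.1 352 zmax [0.0118 0.0378 0.0564] [0.0517 0.0465 0.0563]
scene socket_s_mid 0.52 px 332.2 214.6 155 zmax [-0.0027  0.0237  0.0391] [0.0559 0.0372 0.0462]
scene socket_m_mid 0.6 px 416.1 219.6 784 zmax [-0.0011  0.0183  0.0255] [0.1533 0.1597 0.0443]
scene socket_m_mid 0.54 px 365.1 203.1 189 zmax [0.0057 0.0326 0.0439] [0.0338 0.0332 0.0488]
scene socket_l_mid 0.71 px 235.9 199.6 241 zmax [0.0113 0.0365 0.0503] [0.0429 0.0367 0.0497]
scene socket_xl_mid 0.78 px 294.6 198.1 374 zmax [0.0087 0.0379 0.0564] [0.0517 0.0494 0.0578]
```

View pics/crop1.png

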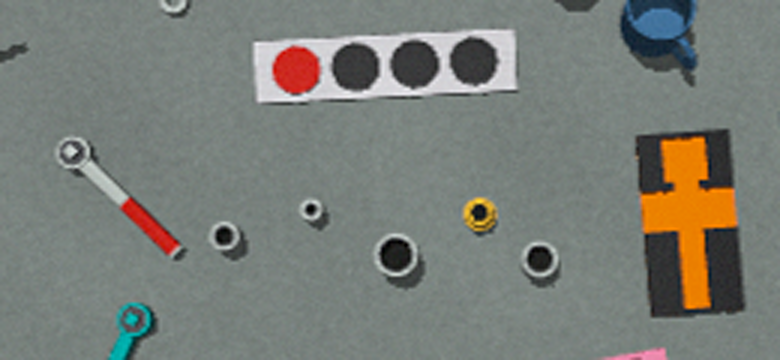

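Steel sockets in the top crop: s at (184,185), m at (155,194), l at (260,202), xl at (212,201). The brass one at (240,186) is a decoy. The ratchet is the red-gripped one at (118,178), and the tray is the black and orange one at (310,189), with its wider head pocket toward +x. Now I'll work out the precise poses.

```bash
cat >> h.py <<'E'
SZ=dict(s=(.013,.038),m=(.017,.044),l=(.021,.050),xl=(.025,.056))
def hullcent(cam,x,y,r,z0,h):
    a=np.linspace(0,2*np.pi,48); pts=[pix(cam,[x+r*np.cos(t),y+r*np.sin(t),z]) for t in a for z in(z0,z0+h)]
    hu=cv2.convexHull(np.float32(pts)); M=cv2.moments(hu); return np.array([M["m10"]/M["m00"],M["m01"]/M["m00"]]),M["m00"]
def fitcyl(cam,c,r,z0,h):
    X=world(cam,*c,z0+h/2)[:2]
    for _ in range(5):
        p,A=hullcent(cam,*X,r,z0,h)
        X=X+(world(cam,*c,z0+h/2)-world(cam,*p,z0+h/2))[:2]
    return X,A
def sockets(cam,near,z0=0,verbose=True):
    """near: dict size->approx xy ; returns fits from network masks"""
    out={}
    ms=[r for l in ("socket_s_mid","socket_m_mid","socket_l_mid","socket_xl_mid") for r in masks_of(l,cam)]
    for k,xy in near.items():
        r,h=SZ[k]; p,A=hullcent(cam,*xy,r,z0,h)
        best=None
        for m in ms:
            v,u=np.nonzero(m["region"]); c=np.array([u.mean(),v.mean()])
            if np.linalg.norm(c-p)<12 and .6<m["region"].sum()/A<1.5:
                if best is None or m["score"]>best[0]: best=(m["score"],c,m["region"].sum())
        if best is not None:
            X,A=fitcyl(cam,best[1],r,z0,h); out[k]=X
            if verbose: print(cam,k,X.round(4),"score %.2f area %d pred %.0f"%(best[0],best[2],A))
    return out
E
python3 - <<'E'
from h import *
near={k:world("top",*p,.02)[:2] for k,p in dict(s=(184,185),m=(155,194),l=(260,202),xl=(212,201)).items()}
for cam in("top","scene"):
    im,d=get_image(cam); sockets(cam,near)
    P=cloud(cam,d)
    hsv=cv2.cvtColor(im,cv2.COLOR_RGB2HSV)
    # pads
    near_pads=[(.655,.119),(.655,.05),(.66,-.02),(.662,-.09)]
    for i,q in enumerate(near_pads):
        p=pix(cam,[*q,.009]); v,u=np.mgrid[:384,:512]; w=np.hypot(u-p[0],v-p[1])<18
        m=(w&(hsv[...,1]>120)&(hsv[...,2]>60)) if i==0 else (w&(hsv[...,2]<90))
        m=cv2.morphologyEx(m.astype(np.uint8),cv2.MORPH_OPEN,np.ones((3,3)))>0
        c=np.array([u[m].mean(),v[m].mean()]); print(cam,"pad",i,world(cam,*c,.009).round(4),m.sum())
    # orange tray floor
    p=pix(cam,[.485,-.347,.01]); w=np.hypot(u-p[0],v-p[1])<50
    m=w&(hsv[...,0]>5)&(hsv[...,0]<20)&(hsv[...,1]>150)&(hsv[...,2]>100)
    Q=np.array([world(cam,a,b,.004)[:2] for a,b in zip(u[m],v[m])])
    rect=cv2.minAreaRect(Q.astype(np.float32)); print(cam,"orange",m.sum(),Q.mean(0).round(4),rect)
    # black+orange
    m2=w&((hsv[...,2]<70)|m); m2=cv2.morphologyEx(m2.astype(np.uint8),cv2.MORPH_OPEN,np.ones((3,3)))
    n,lab,st,_=cv2.connectedComponentsWithStats(m2); k=1+st[1:,4].argmax(); mm=lab==k
    Q=np.array([world(cam,a,b,.012)[:2] for a,b in zip(u[mm],v[mm])])
    rect=cv2.minAreaRect(Q.astype(np.float32)); print(cam,"tray",mm.sum(),Q.mean(0).round(4),rect)
    # ratchet mask
    for r in masks_of("ratchet_mid",cam)[:3]:
        g=r["region"]; Q=np.array([world(cam,a,b,.015)[:2] for a,b in zip(u[g],v[g])])
        (cx,cy),(a,b),th=cv2.minAreaRect(Q.astype(np.float32)); 
        print(cam,"ratchet",round(r["score"],2),g.sum(),Q.mean(0).round(4),(round(cx,4),round(cy,4)),(round(a,3),round(b,3)),round(th,1))
E
```

```text
top m [0.45  0.191] score 0.39 area 90 pred 101
top xl [ 0.4322 -0.006 ] score 0.76 area 148 pred 189
top pad 0 [0.6517 0.1227 0.009 ] 189
top pad 1 [0.6584 0.0389 0.009 ] 252
top pad 2 [ 0.6634 -0.0219  0.009 ] 298
top pad 3 [ 0.6678 -0.0764  0.009 ] 225
top orange 910 [ 0.4965 -0.3451] ((0.48583564162254333, -0.34628668427467346), (0.20243367552757263, 0.10964100062847137), 1.554853916168213)Traceback (most recent call last):
  File "<stdin>", line 22, in <module>
  File "h.py", line 4, in world
    c=get_calibration(cam); R,t=c["R"],c["t"]
ValueError: time passes only in moves, steps and waits
```

```bash
python3 - <<'E'
s=open('h.py').read()
s=s.replace("def world(","_C={}\ndef cal(n):\n    if n not in _C: _C[n]=get_calibration(n)\n    return _C[n]\ndef world(",1)
s=s.replace("c=get_calibration(cam)","c=cal(cam)")
s+='''
def W(cam,m,z):
    v,u=np.nonzero(m); return np.array([world(cam,a,b,z)[:2] for a,b in zip(u,v)])
def comp(m,p):
    n,lab,st,ce=cv2.connectedComponentsWithStats(m.astype(np.uint8))
    k=1+np.argmin([np.linalg.norm(ce[i]-p)+(1e3 if st[i,4]<20 else 0) for i in range(1,n)]); return lab==k
'''
open('h.py','w').write(s)
E
python3 - <<'E'
from h import *
near={k:world("top",*p,.02)[:2] for k,p in dict(s=(184,185),m=(155,194),l=(260,202),xl=(212,201)).items()}
v,u=np.mgrid[:384,:512]
for cam in("top","scene"):
    im,d=get_image(cam); np.savez(f"{cam}0.npz",im=im,d=d); sockets(cam,near)
    hsv=cv2.cvtColor(im,cv2.COLOR_RGB2HSV).astype(int)
    for i,q in enumerate([(.652,.119),(.658,.05),(.663,-.02),(.667,-.09)]):
        p=pix(cam,[*q,.009])
        m=(hsv[...,1]>130)&(hsv[...,2]>60) if i==0 else (hsv[...,2]<90)
        m=comp(m,p); print(cam,"pad",i,W(cam,m,.009).mean(0).round(4),m.sum())
    p=pix(cam,[.485,-.347,.01]); w=np.hypot(u-p[0],v-p[1])<50
    m=w&(hsv[...,0]>5)&(hsv[...,0]<20)&(hsv[...,1]>150)&(hsv[...,2]>100); m=comp(m,p)
    print(cam,"orange",m.sum(),W(cam,m,.004).mean(0).round(4),cv2.minAreaRect(W(cam,m,.004).astype(np.float32)))
    m2=comp(w&((hsv[...,2]<75)|m),p); Q=W(cam,m2,.012)
    print(cam,"tray",m2.sum(),Q.mean(0).round(4),cv2.minAreaRect(Q.astype(np.float32)))
    for r in masks_of("ratchet_mid",cam)[:3]:
        g=r["region"]; Q=W(cam,g,.018)
        (cx,cy),(a,b),th=cv2.minAreaRect(Q.astype(np.float32))
        print(cam,"ratchet",round(r["score"],2),g.sum(),Q.mean(0).round(4),(round(cx,4),round(cy,4)),(round(a,3),round(b,3)),round(th,1))
    # red grip
    g=comp((hsv[...,1]>150)&((hsv[...,0]<6)|(hsv[...,0]>174))&(hsv[...,2]>80),pix(cam,[.47,.29,.02]))
    Q=W(cam,g,.022); (cx,cy),(a,b),th=cv2.minAreaRect(Q.astype(np.float32)); print(cam,"red grip",g.sum(),Q.mean(0).round(4),(round(a,3),round(b,3)),round(th,1))
E
```

```text
top m [0.4492 0.1904] score 0.49 area 103 pred 101
top l [ 0.432 -0.17 ] score 0.42 area 89 pred 130
top xl [ 0.4316 -0.0066] score 0.71 area 161 pred 189
top pad 0 [0.6519 0.1227] 188
top pad 1 [0.6578 0.0529] 187
top pad 2 [ 0.6634 -0.0171] 185
top pad 3 [ 0.6689 -0.0864] 185
top orange 910 [ 0.4966 -0.345 ] ((0.48583564162254333, -0.34628668427467346), (0.20243367552757263, 0.10964100062847137), 1.554853916168213)
top tray 1868 [ 0.482  -0.3453] ((0.4823542535305023, -0.34532448649406433), (0.2158360481262207, 0.10943534225225449), 5.708058834075928)
top ratchet 0.91 390 [0.4987 0.3233] (0.4962, 0.3143) (0.196, 0.041) 52.0
top ratchet 0.55 414 [0.2903 0.3164] (0.2837, 0.3232) (0.044, 0.191) 66.2
top red grip 116 [0.4615 0.2826] (0.077, 0.017) 47.1
scene s [0.4846 0.0934] score 0.56 area 143 pred 133
scene m [0.4532 0.1891] score 0.74 area 209 pred 213
scene l [ 0.4346 -0.1719] score 0.82 area 279 pred 297
scene xl [ 0.4332 -0.0078] score 0.57 area 411 pred 411
scene pad 0 [0.654  0.1201] 340
scene pad 1 [0.6596 0.0504] 337
scene pad 2 [ 0.6656 -0.0192] 341
scene pad 3 [ 0.6714 -0.0886] 344
scene orange 1176 [ 0.4986 -0.3466] ((0.4824334383010864, -0.3472009301185608), (0.1998998075723648, 0.108518585562706), 5.4363813400268555)
scene tray 2606 [ 0.4927 -0.3469] ((0.4873274564743042, -0.34717708826065063), (0.21710653603076935, 0.11063244193792343), 5.68291711807251)
scene ratchet 0.98 414 [0.3077 0.3101] (0.2927, 0.3199) (0.039, 0.204) 65.9
scene ratchet 0.6 785 [0.5057 0.3195] (0.496, 0.3166) (0.19, 0.055) 44.3
scene red grip 247 [0.4681 0.276 ] (0.079, 0.03) 48.2
```

```bash
cat >> h.py <<'E'
def rat_poly(cam,x,y,th,zb,S=4):
    c,s=np.cos(th),np.sin(th); T=lambda a,b,z: pix(cam,[x+c*a-s*b,y+s*a+c*b,z+zb])
    m=np.zeros((384*S//1,512*S),np.uint8)
    P1=[T(a,b,z) for a in(-.11,.05) for b in(-.009,.009) for z in(0,.022)]
    t=np.linspace(0,2*np.pi,40); P2=[T(.06+.02*np.cos(q),.02*np.sin(q),z) for q in t for z in(0,.024)]
    for P in(P1,P2):
        hu=cv2.convexHull(np.float32(P)); cv2.fillConvexPoly(m,np.int32(np.round((hu+.5)*S)),1)
    return cv2.resize(m.astype(np.float32),(512,384),interpolation=cv2.INTER_AREA)
def fitrat(cam,mask,x,y,th,zb=0):
    from scipy.optimize import minimize
    M=mask.astype(np.float32)
    f=lambda p: np.abs(rat_poly(cam,p[0]/100,p[1]/100,p[2]/10,zb)-M).sum()
    r=minimize(f,[x*100,y*100,th*10],method="Nelder-Mead",options=dict(initial_simplex=[[x*100,y*100,th*10],[x*100+1.5,y*100,th*10],[x*100,y*100+1.5,th*10],[x*100,y*100,th*10+1]]))
    return r.x/np.array([100,100,10]),r.fun
def ratmask(cam,near):
    p=pix(cam,near); ms=[r for r in masks_of("ratchet_mid",cam)]
    return min(ms,key=lambda r:np.linalg.norm(np.argwhere(r["region"]).mean(0)[::-1]-p))["region"]
def plan(x,y,z,psi=None):
    """shift (cm, tool axes) and turn (deg) to the target, from measured pose"""
    from scipy.spatial.transform import Rotation as Ro
    o=monitor.observe(); R=Ro.from_rotvec(o["ee_rot"]).as_matrix(); cur=np.degrees(np.arctan2(R[1,0],R[0,0]))
    d=R.T@(np.array([x,y,z])-o["position"])*100
    out="t=%.1f psi=%.1f tilt=%.2f pos=%s shift_cm=%s"%(o["clock"],cur,np.degrees(np.arccos(-R[2,2])),o["position"].round(4),d.round(2))
    if psi is not None:
        out+=" turn=%.1f"%(-((psi-cur+180)%360-180))
        a=np.radians(psi); x_=np.array([np.cos(a),np.sin(a),0]); y_=np.array([np.sin(a),-np.cos(a),0]); e=np.array([x,y,z])-o["position"]
        out+=" shift_after_turn=%s"%np.round([e@x_*100,e@y_*100,-e[2]*100],2)
    print(out)
E
python3 - <<'E'
from h import *
for cam in("top","scene"):
    im,d=get_image(cam); m=ratmask(cam,[.5,.32,.01]); print(cam,fitrat(cam,m,.51,.33,np.radians(47.5)))
for px in [(184,184.9)]: print(fitcyl("top",px,.013,0,.038))
plan(.51,.33,.2,47.5)
im,d=get_image("top");cv2.imwrite("pics/rat.png",cv2.resize(im[150:260,90:170,::-1],None,fx=5,fy=5,interpolation=cv2.INTER_CUBIC))
E
```

```text
top (array([0.50541033, 0.33130399, 0.82916016]), np.float64(54.375))
scene (array([0.50471787, 0.32763225, 0.83783321]), np.float64(62.9375))
(array([0.48371323, 0.09410822]), 57.19939379720017)
t=2.2 psi=18.5 tilt=0.00 pos=[ 0.1983 -0.5927  0.2267] shift_cm=[ 58.82 -77.63   2.67] turn=-29.0 shift_after_turn=[ 89.09 -39.36   2.67]
```

View pics/rat.png

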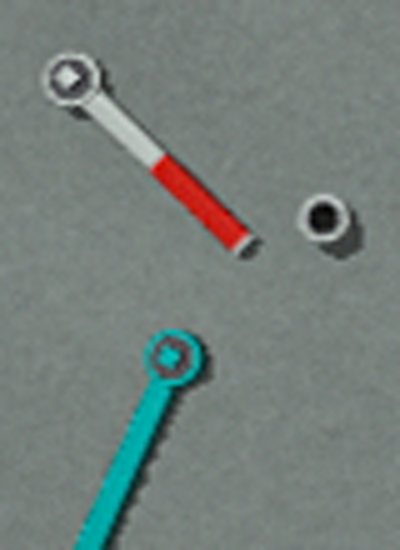

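The crop confirms the red-gripped ratchet, with its head at about (104,165) and its tail at about (139,199). The turquoise one is the decoy. I'll cross-check the head and tail positions, plus the tray notch.

```bash
python3 - <<'E'
from h import *
H=world("top",104,165.2,.03);T=world("top",138.6,198.8,.020)
print(H,T,np.hypot(*(H-T)[:2]),np.degrees(np.arctan2(*(H-T)[1::-1])))
a=(H-T)[:2]/np.hypot(*(H-T)[:2]);print(H[:2]-.06*a, T[:2]+.11*a)
# turquoise etc: tray notch via black->orange rows; width profile along tray axis
for cam in("top","scene"):
    z=np.load(cam+"0.npz");im=z["im"];hsv=cv2.cvtColor(im,cv2.COLOR_RGB2HSV).astype(int)
    o=(hsv[...,0]>5)&(hsv[...,0]<20)&(hsv[...,1]>150)&(hsv[...,2]>100)
    o=comp(o,pix(cam,[.49,-.346,.005])); Q=W(cam,o,.006)
    th=np.radians(5.7);c,s=np.cos(th),np.sin(th)
    L=(Q-[.4985,-.3447])@np.array([[c,-s],[s,c]])
    w=L[np.abs(L[:,1])>.03]; print(cam,"notch x",w[:,0].min(),w[:,0].max(),w[:,0].mean(),"slot y",L[L[:,0]<-.04][:,1].mean(),"pocket y",L[L[:,0]>.04][:,1].mean(), "x ext",L[:,0].min(),L[:,0].max())
    sl=L[(np.abs(L[:,1])<.02)]; print(np.polyfit(sl[:,0],sl[:,1],1))
E
```

```text
[0.54365362 0.3728925  0.03      ] [0.43079457 0.24941105 0.02      ] 0.16728668347032818 47.573443417603
[0.50317495 0.32860394] [0.50500547 0.33060675]
top notch x -0.02357001701140763 0.024992090696328104 0.0006095507909077453 slot y -0.0001417526755429146 pocket y -0.0004656642905859249 x ext -0.1153407039995189 0.08737219906330765
[2.34326642e-03 8.79844171e-05]
scene notch x -0.02274825868839714 0.022905827596176296 0.0002751984943671765 slot y -0.0020392389683611895 pocket y -0.0018862918425726087 x ext -0.11465528004077702 0.08495920674174394
[ 0.01327053 -0.00079144]
```

```bash
python3 -m crank '[[[4,-4,0],0,0],[[4,-4,0],0,0],[[4,-4,0],0,0],[[3,-4,0],0,0],[[3,-4,0],0,0]]' 30
```

```text
clock: 2.75
position: [0.2973, -0.3618, 0.2269]
ee_rot: [3.1, 0.505, 0.001]
force: [2.0, -0.3, 0.5]
width: 1.003
```

```bash
python3 -m crank '[[[3,-4,0],0,0],[[3,-4,0],0,0],[[3,-4,0],0,0],[[3,-4,0],0,0],[[3,-4,0],0,0]]'; python3 -m crank '[[[3,-4,0],0,0],[[3,-4,0],0,0],[[3,-4,0],0,0],[[3,-4,0],0,0],[[3,-4,0],0,0]]'; python3 -c "
from h import *
plan(.5048,.3295,.15,47.7)"
```

```text
clock: 3.25
position: [0.3759, -0.1245, 0.2272]
ee_rot: [3.1, 0.504, 0.002]
force: [1.2, -0.5, -0.8]
width: 1.0
clock: 3.75
position: [0.4548, 0.1128, 0.2271]
ee_rot: [3.101, 0.504, 0.002]
force: [1.4, 0.0, 0.4]
width: 1.006
t=3.8 psi=18.5 tilt=0.06 pos=[0.4548 0.1128 0.2271] shift_cm=[ 11.59 -18.98   7.71] turn=-29.2 shift_after_turn=[ 19.39 -10.89   7.71]
```

```bash
python3 -m crank '[[[3,-4,0],0,0],[[3,-4,0],0,0],[[3,-4,0],0,0],[[2,-4,0],0,0],[[0,0,0],0,0]]'; python3 -m crank '[[[0,0,2],-7.3,0],[[0,0,2],-7.3,0],[[0,0,2],-7.3,0],[[0,0,1],-7.3,0],[[0,0,0],0,0]]'; python3 -c "
from h import *
plan(.5048,.3295,.006,47.7)"
```

```text
clock: 4.25
position: [0.5067, 0.305, 0.2266]
ee_rot: [-3.094, -0.515, 0.0]
force: [-0.1, 0.1, 0.5]
width: 0.997
clock: 4.75
position: [0.5073, 0.2963, 0.1551]
ee_rot: [2.872, 1.272, -0.005]
force: [0.8, -0.0, 0.2]
width: 0.998
t=4.8 psi=47.8 tilt=0.18 pos=[0.5073 0.2963 0.1551] shift_cm=[ 2.33 -2.4  14.9 ] turn=0.1 shift_after_turn=[ 2.28 -2.42 14.91]
```

```bash
python3 -m crank '[[[2.3,-2.4,3],0,0],[[0,0,3],0,0],[[0,0,2],0,0],[[0,0,0],0,0],[[0,0,0],0,0]]'; python3 -c "
from h import *
plan(.5048,.3295,.006,47.7)"
```

```text
clock: 5.25
position: [0.5061, 0.3309, 0.0777]
ee_rot: [-2.875, -1.267, -0.001]
force: [0.2, 0.1, 0.4]
width: 0.996
t=5.2 psi=47.5 tilt=0.04 pos=[0.5061 0.3309 0.0777] shift_cm=[-0.19 -0.01  7.17] turn=-0.2 shift_after_turn=[-0.19 -0.01  7.17]
```

```bash
python3 -m crank '[[[-0.1,0,3],0,0],[[0,0,2.5],0,0],[[0,0,1.5],0,0],[[0,0,0],0,0],[[0,0,0],0,0]]'; python3 -m crank '[[[0,0,0],0,255],[[0,0,0],0,255],[[0,0,0],0,255],[[0,0,0],0,255],[[0,0,0],0,255]]' 40;  python3 -m crank '[[[0,0,0],0,255],[[0,0,0],0,255],[[0,0,0],0,255],[[0,0,0],0,255],[[0,0,0],0,255]]' 40
```

```text
clock: 5.75
position: [0.5057, 0.3305, 0.008]
ee_rot: [-2.873, -1.269, -0.002]
force: [-0.2, 0.7, 0.0]
width: 0.998
clock: 6.25
position: [0.5051, 0.3299, 0.0069]
ee_rot: [2.873, 1.27, 0.0]
force: [0.5, 0.4, -0.1]
width: 0.613
clock: 6.75
position: [0.5046, 0.3303, 0.0067]
ee_rot: [-2.873, -1.27, 0.0]
force: [-0.6, 1.5, 0.2]
width: 0.189
```

```bash
python3 -m crank '[[[0,0,0],0,255],[[0,0,-1],0,255],[[0,0,-2],0,255],[[0,0,-3],0,255],[[0,0,-3],0,255]]'; python3 -m crank '[[[0,0,-2],7,255],[[0,0,-2],7,255],[[0,0,-1],7,255],[[0,0,0],7,255],[[0,0,0],0,255]]'; python3 -m crank '[[[0,0,0],7,255],[[0,0,0],7,255],[[0,0,0],0,255],[[0,0,0],0,255],[[0,0,0],0,255]]'; python3 - <<'E'
from h import *
plan(.4987,-.3456,.15,5.9)
im,d=get_image("scene");cv2.imwrite("pics/s1.png",im[:,:,::-1])
E
```

```text
clock: 7.25
position: [0.5045, 0.329, 0.0974]
ee_rot: [2.873, 1.27, -0.003]
force: [0.4, -0.3, -4.9]
width: 0.194
clock: 7.75
position: [0.5049, 0.3295, 0.1473]
ee_rot: [3.095, 0.534, 0.0]
force: [0.5, -0.2, -5.7]
width: 0.197
clock: 8.25
position: [0.5048, 0.3297, 0.1465]
ee_rot: [3.137, 0.162, -0.001]
force: [0.3, 0.3, -4.8]
width: 0.193
t=8.2 psi=5.9 tilt=0.04 pos=[0.5048 0.3297 0.1465] shift_cm=[-7.58 67.11 -0.32] turn=0.0 shift_after_turn=[-7.55 67.11 -0.35]
```

View pics/s1.png

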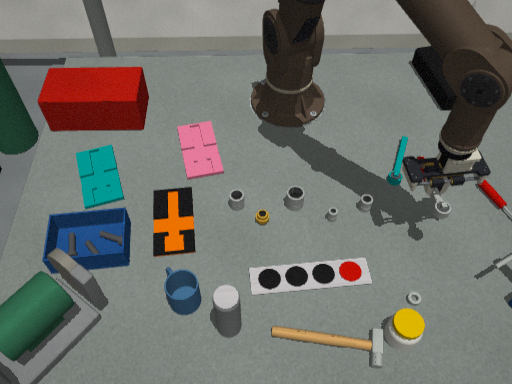

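The ratchet is lifted, with its head visible at (442,208) under the gripper. I'll move it over to the tray.

```bash
python3 -m crank '[[[-0.5,4.5,0],0,255],[[-0.5,4.5,0],0,255],[[-0.5,4.5,0],0,255],[[-0.5,4.5,0],0,255],[[-0.5,4.5,0],0,255]]'; python3 -m crank '[[[-0.5,4.5,0],0,255],[[-0.5,4.5,0],0,255],[[-0.5,4.5,0],0,255],[[-0.5,4.5,0],0,255],[[-0.5,4.5,0],0,255]]';python3 -m crank '[[[-0.5,4.5,0],0,255],[[-0.5,4.5,0],0,255],[[-0.5,4.5,0],0,255],[[-0.5,4.5,0],0,255],[[-0.5,4,0],0,255]]';python3 -m crank '[[[0,0,0],0,255],[[0,0,0],0,255],[[0,0,0],0,255]]'; python3 - <<'E'
from h import *
plan(.4987,-.3456,.012,5.9)
im,d=get_image("scene");m=ratmask("scene",[.4987,-.3456,.14]); print(fitrat("scene",m,.4987,-.3456,.1,.14))
cv2.imwrite("pics/s2.png",cv2.resize(im[100:300,80:300,::-1],None,fx=2.7,fy=2.7))
E
```

```text
clock: 8.8
position: [0.5022, 0.1018, 0.1469]
ee_rot: [3.137, 0.16, 0.001]
force: [1.8, -0.2, -5.1]
width: 0.191
clock: 9.3
position: [0.4997, -0.1247, 0.147]
ee_rot: [3.137, 0.16, 0.001]
force: [0.2, 0.3, -5.3]
width: 0.189
clock: 9.8
position: [0.4963, -0.3468, 0.1467]
ee_rot: [3.137, 0.158, 0.0]
force: [0.3, -0.2, -4.7]
width: 0.191
clock: 10.1
position: [0.497, -0.3429, 0.1465]
ee_rot: [-3.136, -0.159, 0.0]
force: [0.1, 0.3, -5.9]
width: 0.196
t=10.1 psi=5.8 tilt=0.07 pos=[ 0.497  -0.3429  0.1465] shift_cm=[ 0.15  0.3  13.45] turn=-0.1 shift_after_turn=[ 0.15  0.28 13.45]
(array([ 0.49810927, -0.34669794,  0.15551436]), np.float64(263.125))
```

View pics/s2.png

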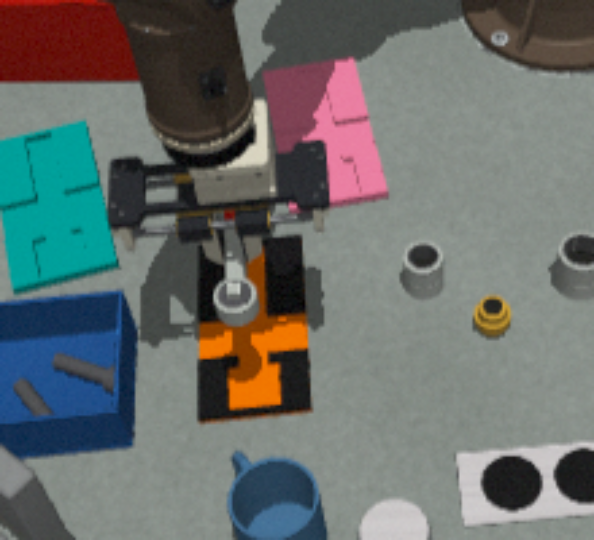

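```bash
python3 - <<'E'
from h import *
z=np.load("top0.npz");P=cloud("top",z["d"]);Q=P[140:196,336:410].reshape(-1,3)
print(np.percentile(Q[:,2],[50,90,95,98,99.5]));q=Q[Q[:,2]>.035];print(q.min(0),q.max(0))
for n,(a,b,c,d) in dict(can=(78,112,256,282),mug=(100,140,284,316),jar=(70,102,136,166),hammer=(65,105,164,240)).items():
    q=P[a:b,c:d].reshape(-1,3);q=q[q[:,2]>.02];print(n,q.min(0).round(3),q.max(0).round(3))
E
python3 -m crank '[[[0.15,0.3,3],0,255],[[0,0,3],0,255],[[0,0,2],0,255],[[0,0,0],0,255],[[0,0,0],0,255]]'; python3 -c "
from h import *
plan(.4987,-.3456,.0107,5.9)"
```

```text
[0.0047642  0.05605503 0.06812076 0.07195713 0.07622075]
[ 0.29553484 -0.66518633  0.03511435] [ 0.63701218 -0.11933864  1.67310484]
can [ 0.296 -0.218  0.02 ] [ 0.818 -0.119  1.673]
mug [ 0.296 -0.346  0.02 ] [ 0.759 -0.119  1.673]
jar [ 0.296 -0.119  0.021] [0.855 0.258 1.673]
hammer [ 0.296 -0.119  0.02 ] [0.899 0.179 1.673]
clock: 10.7
position: [0.4991, -0.3463, 0.0673]
ee_rot: [-3.137, -0.158, -0.0]
force: [0.3, -0.1, -4.7]
width: 0.192
t=10.7 psi=5.8 tilt=0.01 pos=[ 0.4991 -0.3463  0.0673] shift_cm=[-0.04 -0.07  5.66] turn=-0.1 shift_after_turn=[-0.04 -0.07  5.66]
```

```bash
python3 - <<'E'
from h import *
z=np.load("top0.npz");P=cloud("top",z["d"]);ok=z["d"]>.3
def s(n,a,b,c,d,zz=.03):
    q=P[a:b,c:d][ok[a:b,c:d]];q=q[q[:,2]>zz];print(n,len(q),np.percentile(q,2,axis=0).round(3),np.percentile(q,98,axis=0).round(3))
s("bin",140,196,330,410);s("binleft",140,196,330,352);s("can",78,112,256,282);s("mug",100,140,284,316);s("jar",70,102,136,166);s("hammer",65,105,166,240,.02)
E
```

```text
bin 716 [ 0.484 -0.661  0.031] [ 0.635 -0.456  0.076]
binleft 200 [ 0.483 -0.484  0.031] [ 0.621 -0.454  0.076]
can 440 [ 0.76  -0.217  0.037] [ 0.813 -0.162  0.176]
mug 311 [ 0.663 -0.34   0.033] [ 0.757 -0.262  0.095]
jar 471 [0.783 0.181 0.034] [0.85  0.25  0.087]
hammer 500 [ 0.804 -0.081  0.02 ] [0.891 0.167 0.033]
```

```bash
python3 -m crank '[[[-0.05,0,2],0,255],[[0,0,1.5],0,255],[[0,0,1],0,255],[[0,0,0.5],0,255],[[0,0,0],0,255]]'; python3 -m crank '[[[0,0,0.2],0,255],[[0,0,0.2],0,255],[[0,0,0.1],0,255],[[0,0,0],0,255],[[0,0,0],0,255]]'; python3 -c "
from h import *
plan(.4987,-.3456,.0107,5.9)"
```

```text
clock: 11.2
position: [0.4979, -0.3469, 0.0163]
ee_rot: [-3.137, -0.156, 0.001]
force: [-0.7, -0.1, -5.3]
width: 0.193
clock: 11.7
position: [0.4982, -0.3471, 0.0119]
ee_rot: [3.138, 0.156, 0.0]
force: [-0.2, -0.5, -4.3]
width: 0.186
t=11.7 psi=5.7 tilt=0.01 pos=[ 0.4982 -0.3471  0.0119] shift_cm=[ 0.06 -0.15  0.12] turn=-0.2 shift_after_turn=[ 0.06 -0.15  0.12]
```

```bash
python3 -m crank '[[[0.05,-0.15,0],0,255],[[0,0,0.1],0,255],[[0,0,0],0,120],[[0,0,0],0,120],[[0,0,0],0,0]]'; python3 -m crank '[[[0,0,0],0,0],[[0,0,0],0,0],[[0,0,0],0,0],[[0,0,0],0,0],[[0,0,0],0,0]]'; python3 -m crank '[[[0,0,-1],0,0],[[0,0,-3],0,0],[[0,0,-4],0,0],[[0,0,-4],0,0],[[0,0,-2],0,0]]'; python3 - <<'E'
from h import *
plan(.4325,-.171,.15,94.7)
im,d=get_image("scene");m=ratmask("scene",[.4987,-.3456,.015]); print(fitrat("scene",m,.4987,-.3456,.1,.004))
cv2.imwrite("pics/s3.png",cv2.resize(im[100:300,80:300,::-1],None,fx=2.7,fy=2.7))
E
```

```text
clock: 12.2
position: [0.4989, -0.3458, 0.0112]
ee_rot: [3.137, 0.156, 0.001]
force: [-0.4, 0.5, -0.4]
width: 0.405
clock: 12.7
position: [0.4984, -0.3456, 0.0107]
ee_rot: [3.138, 0.156, -0.0]
force: [-0.2, 0.3, -0.2]
width: 0.841
clock: 13.2
position: [0.4999, -0.3461, 0.1553]
ee_rot: [3.135, 0.156, 0.007]
force: [0.7, -0.1, -1.0]
width: 0.999
t=13.2 psi=5.7 tilt=0.29 pos=[ 0.4999 -0.3461  0.1553] shift_cm=[ -4.97 -18.1    0.45] turn=-89.0 shift_after_turn=[18.01 -5.29  0.53]
(array([ 0.49825593, -0.34667556,  0.10853103]), np.float64(89.75))
```

View pics/s3.png

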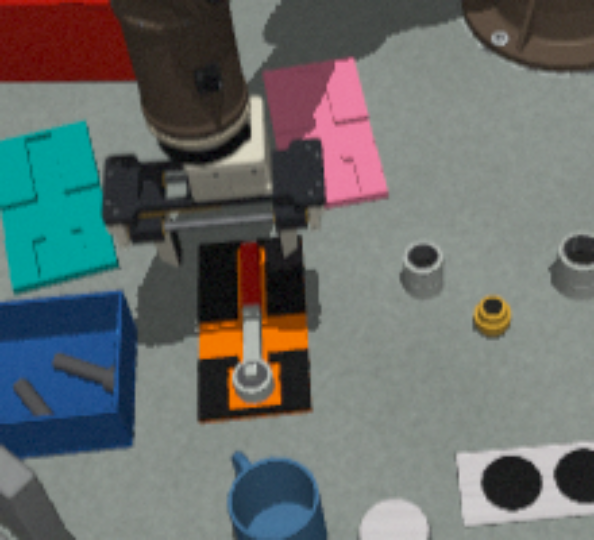

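The ratchet is seated in the cutout, with its head in the pocket at crop (252,380). Next is socket l.

```bash
python3 -m crank '[[[-1,-4,0],0,0],[[-1,-4,0],0,0],[[-1,-4,0],0,0],[[-1,-4,0],0,0],[[-1,-2.1,0],0,0]]'; python3 -m crank '[[[0,0,0],-8,0],[[0,0,0],-8,0],[[0,0,0],-8,0],[[0,0,0],-8,0],[[0,0,0],-8,0]]';python3 -m crank '[[[0,0,0],-8,0],[[0,0,0],-8,0],[[0,0,0],-8,0],[[0,0,0],-8,0],[[0,0,0],-8,0]]';python3 -m crank '[[[0,0,2],-8,0],[[0,0,2],-1,0],[[0,0,0],0,0],[[0,0,0],0,0]]'; python3 - <<'E'
from h import *
plan(.4333,-.171,.015,94.7)
E
```

```text
clock: 13.8
position: [0.4293, -0.167, 0.1503]
ee_rot: [-3.136, -0.161, 0.002]
force: [-0.1, -0.5, 0.1]
width: 0.999
clock: 14.3
position: [0.4302, -0.1702, 0.1503]
ee_rot: [-2.891, -1.228, 0.001]
force: [0.0, -0.6, 0.1]
width: 1.003
clock: 14.8
position: [0.4302, -0.1703, 0.1503]
ee_rot: [-2.296, -2.142, 0.001]
force: [-0.0, 0.3, 0.3]
width: 0.999
clock: 15.2
position: [0.4303, -0.1701, 0.1107]
ee_rot: [-2.129, -2.309, 0.0]
force: [0.6, 0.5, 0.2]
width: 1.0
t=15.2 psi=94.6 tilt=0.08 pos=[ 0.4303 -0.1701  0.1107] shift_cm=[-0.12  0.3   9.57] turn=-0.1 shift_after_turn=[-0.11  0.29  9.57]
```

```bash
python3 -m crank '[[[-0.1,0.3,3],0,0],[[0,0,3],0,0],[[0,0,2.5],0,0],[[0,0,1.4],0,0],[[0,0,0],0,0]]'; python3 -m crank '[[[0,0,0],0,255],[[0,0,0],0,255],[[0,0,0],0,255],[[0,0,0],0,255],[[0,0,0],0,255]]' 30;  python3 -m crank '[[[0,0,0],0,255],[[0,0,0],0,255],[[0,0,0],0,255],[[0,0,-1],0,255],[[0,0,-3],0,255]]' ; python3 - <<'E'
from h import *
plan(.6645,-.0182,.06,94.7)
E
```

```text
clock: 15.7
position: [0.4334, -0.171, 0.0111]
ee_rot: [-2.128, -2.309, 0.001]
force: [0.4, -0.1, 0.7]
width: 1.001
clock: 16.2
position: [0.434, -0.1714, 0.0121]
ee_rot: [2.129, 2.31, 0.0]
force: [0.3, 0.1, 0.6]
width: 0.613
clock: 16.7
position: [0.4324, -0.1705, 0.0508]
ee_rot: [-2.125, -2.308, 0.002]
force: [0.4, -0.3, -1.7]
width: 0.449
t=16.7 psi=94.7 tilt=0.24 pos=[ 0.4324 -0.1705  0.0508] shift_cm=[13.27 24.39 -0.98] turn=0.0 shift_after_turn=[13.28 24.38 -0.92]
```

```bash
python3 -m crank '[[[0,0,-3],0,255],[[0,0,-3],0,255],[[2.5,4,0],0,255],[[2.5,4,0],0,255],[[2.5,4,0],0,255]]'; python3 -m crank '[[[2.5,4,0],0,255],[[2,4,0],0,255],[[1.3,4.4,0],0,255],[[0,0,0],0,255],[[0,0,0],0,255]]'; python3 - <<'E'
from h import *
plan(.6645,-.0182,.021,94.7)
E
```

```text
clock: 17.2
position: [0.5487, -0.0862, 0.1127]
ee_rot: [2.13, 2.308, 0.001]
force: [0.7, -0.8, -3.0]
width: 0.451
clock: 17.7
position: [0.6664, -0.0174, 0.1114]
ee_rot: [-2.126, -2.311, -0.001]
force: [-0.3, -1.0, -2.6]
width: 0.447
t=17.7 psi=94.8 tilt=0.08 pos=[ 0.6664 -0.0174  0.1114] shift_cm=[-0.08 -0.19  9.04] turn=0.1 shift_after_turn=[-0.07 -0.2   9.04]
```

```bash
python3 -m crank '[[[0,-0.1,3],0,255],[[0,0,3],0,255],[[0,0,2],0,255],[[0,0,0.7],0,255],[[0,0,0],0,255]]'; python3 -m crank '[[[0,0,0.2],0,255],[[0,0,0.1],0,255],[[0,0,0],0,255],[[0,0,0],0,255],[[0,0,0],0,255]]'; python3 - <<'E'
from h import *
plan(.6645,-.0182,.021,94.7)
E
```

```text
clock: 18.2
position: [0.6639, -0.0196, 0.0242]
ee_rot: [-2.129, -2.309, 0.003]
force: [0.3, -0.7, -2.8]
width: 0.454
clock: 18.7
position: [0.6653, -0.0187, 0.0221]
ee_rot: [2.128, 2.31, 0.001]
force: [-0.1, 0.6, -2.4]
width: 0.456
t=18.7 psi=94.7 tilt=0.03 pos=[ 0.6653 -0.0187  0.0221] shift_cm=[ 0.05 -0.08  0.11] turn=-0.0 shift_after_turn=[ 0.05 -0.08  0.11]
```

Still about 1 mm above the pad. I'll lower it a touch, release, and move on to xl at (.4325,-.007).

```bash
python3 -m crank '[[[0,0,0.1],0,255],[[0,0,0],0,255],[[0,0,0],0,120],[[0,0,0],0,110],[[0,0,0],0,0]]'; python3 -m crank '[[[0,0,0],0,0],[[0,0,0],0,0],[[0,0,0],0,0],[[0,0,0],0,0],[[0,0,0],0,0]]'; python3 -m crank '[[[0,0,-1],0,0],[[0,0,-3],0,0],[[0,0,-4],0,0],[[0,0,-2],0,0],[[0,0,0],0,0]]'; python3 - <<'E'
from h import *
plan(.4325,-.007,.016,94.7)
E
```

```text
clock: 19.2
position: [0.6653, -0.0187, 0.0209]
ee_rot: [2.128, 2.31, 0.0]
force: [-0.2, 1.0, -0.0]
width: 0.607
clock: 19.7
position: [0.6652, -0.0187, 0.0207]
ee_rot: [2.129, 2.31, -0.0]
force: [-0.3, -1.1, -0.1]
width: 0.992
clock: 20.2
position: [0.6674, -0.018, 0.1254]
ee_rot: [2.126, 2.307, 0.008]
force: [-0.4, 0.5, 0.2]
width: 0.997
t=20.2 psi=94.7 tilt=0.38 pos=[ 0.6674 -0.018   0.1254] shift_cm=[  3.02 -23.39  10.78] turn=-0.0 shift_after_turn=[  3.03 -23.32  10.94]
```

```bash
python3 -m crank '[[[0.5,-4.5,0],0,0],[[0.5,-4.5,0],0,0],[[0.5,-4.5,0],0,0],[[0.5,-4.5,0],0,0],[[1,-5,0],0,0]]'; python3 -m crank '[[[0,0,0],0,0],[[0,0,0],0,0],[[0,0,0],0,0]]'; python3 - <<'E'
from h import *
plan(.4325,-.007,.016,94.7)
im,d=get_image("scene"); sockets("scene",dict(l=(.6645,-.018)),.009)
cv2.imwrite("pics/s4.png",cv2.resize(im[150:310,200:400,::-1],None,fx=3,fy=3))
E
```

```text
clock: 20.7
position: [0.4326, -0.0082, 0.1204]
ee_rot: [-2.13, -2.309, 0.001]
force: [-0.7, 1.1, 0.2]
width: 0.999
clock: 21.0
position: [0.4358, -0.0078, 0.1211]
ee_rot: [2.129, 2.309, 0.002]
force: [-0.1, 0.0, -0.1]
width: 0.996
t=21.0 psi=94.7 tilt=0.09 pos=[ 0.4358 -0.0078  0.1211] shift_cm=[ 0.1  -0.34 10.51] turn=-0.0 shift_after_turn=[ 0.1  -0.32 10.51]
```

View pics/s4.png

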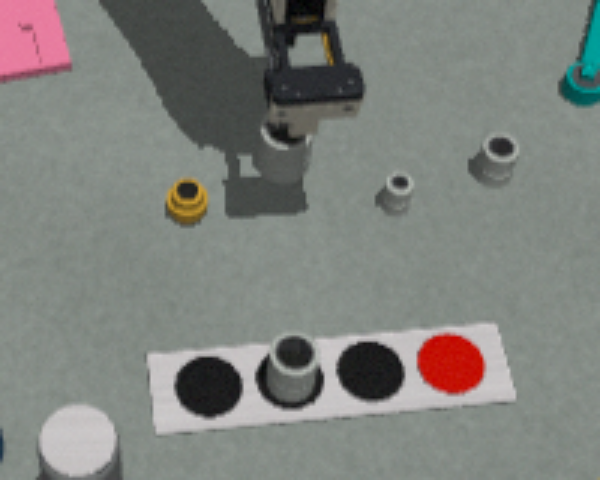

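Socket l stands centred on the third pad, at crop (293,370). Next is xl.

```bash
python3 -m crank '[[[0.1,-0.3,3.5],0,0],[[0,0,3],0,0],[[0,0,2.5],0,0],[[0,0,1.7],0,0],[[0,0,0],0,0]]'; python3 -m crank '[[[0,0,0],0,255],[[0,0,0],0,255],[[0,0,0],0,255],[[0,0,0],0,255],[[0,0,0],0,255]]' 30;  python3 -m crank '[[[0,0,0],0,255],[[0,0,0],0,255],[[0,0,0],0,255],[[0,0,0],0,255]]' ; python3 -m crank '[[[0,0,-1],0,255],[[0,0,-3],0,255],[[0,0,-4],0,255],[[0,0,-2],0,255],[[0,0,0],0,255]]'; python3 - <<'E'
from h import *
plan(.670,-.0875,.06,94.7)
E
```

```text
clock: 21.75
position: [0.4303, -0.0068, 0.0119]
ee_rot: [-2.126, -2.309, 0.004]
force: [-0.7, 0.0, -0.0]
width: 1.0
clock: 22.25
position: [0.4317, -0.0071, 0.0141]
ee_rot: [2.129, 2.31, 0.001]
force: [-0.7, -0.0, -0.5]
width: 0.614
clock: 22.65
position: [0.4314, -0.0071, 0.014]
ee_rot: [2.129, 2.31, -0.0]
force: [-1.2, -0.7, 7.1]
width: 0.543
clock: 23.15
position: [0.4328, -0.0068, 0.1162]
ee_rot: [2.127, 2.308, 0.004]
force: [0.8, 0.4, -4.3]
width: 0.541
t=23.1 psi=94.7 tilt=0.25 pos=[ 0.4328 -0.0068  0.1162] shift_cm=[-9.97 22.96  5.73] turn=-0.0 shift_after_turn=[-9.98 22.98  5.62]
```

```bash
python3 -m crank '[[[-2,4,0],0,255],[[-2,4,0],0,255],[[-2,4,0],0,255],[[-2,4,0],0,255],[[-2,4,0],0,255]]'; python3 -m crank '[[[0,3,0],0,255],[[0,0,0],0,255],[[0,0,0],0,255],[[0,0,0],0,255]]'; python3 - <<'E'
from h import *
plan(.670,-.0875,.023,94.7)
E
```

```text
clock: 23.65
position: [0.6392, -0.0914, 0.1115]
ee_rot: [-2.127, -2.309, 0.004]
force: [0.8, 1.2, -4.5]
width: 0.54
clock: 24.05
position: [0.6671, -0.0876, 0.1123]
ee_rot: [-2.126, -2.31, 0.003]
force: [-1.2, 1.0, -4.3]
width: 0.539
t=24.1 psi=94.7 tilt=0.17 pos=[ 0.6671 -0.0876  0.1123] shift_cm=[-0.02  0.31  8.93] turn=0.0 shift_after_turn=[-0.01  0.29  8.93]
```

```bash
python3 -m crank '[[[0,0.3,3],0,255],[[0,0,3],0,255],[[0,0,2],0,255],[[0,0,0.6],0,255],[[0,0,0],0,255]]'; python3 -m crank '[[[0,0,0.2],0,255],[[0,0,0.1],0,255],[[0,0,0],0,255],[[0,0,0],0,255],[[0,0,0],0,255]]'; python3 - <<'E'
from h import *
plan(.67,-.0875,.023,94.7)
E
```

```text
clock: 24.55
position: [0.6706, -0.0877, 0.0271]
ee_rot: [-2.127, -2.31, 0.002]
force: [-0.2, 0.1, -4.1]
width: 0.538
clock: 25.05
position: [0.6719, -0.0876, 0.0251]
ee_rot: [2.128, 2.31, 0.0]
force: [-0.5, 0.6, -4.4]
width: 0.539
t=25.1 psi=94.7 tilt=0.03 pos=[ 0.6719 -0.0876  0.0251] shift_cm=[ 0.03 -0.19  0.21] turn=-0.0 shift_after_turn=[ 0.03 -0.19  0.21]
```

Lower by 2 mm, release, then go to m at (.451,.190).

```bash
python3 -m crank '[[[0,-0.1,0.1],0,255],[[0,0,0.1],0,255],[[0,0,0],0,255],[[0,0,0],0,110],[[0,0,0],0,100]]'; python3 -m crank '[[[0,0,0],0,60],[[0,0,0],0,0],[[0,0,0],0,0],[[0,0,0],0,0],[[0,0,0],0,0]]'; python3 -m crank '[[[0,0,0],0,0],[[0,0,-3],0,0],[[0,0,-4],0,0],[[0,0,-3],0,0],[[0,0,0],0,0]]'; python3 - <<'E'
from h import *
plan(.451,.190,.012,94.7)
E
```

```text
clock: 25.55
position: [0.6714, -0.0876, 0.0231]
ee_rot: [2.128, 2.31, 0.001]
force: [-0.0, -0.8, 0.3]
width: 0.597
clock: 26.05
position: [0.6708, -0.0877, 0.0227]
ee_rot: [2.129, 2.31, 0.0]
force: [1.1, -0.3, 0.9]
width: 0.978
clock: 26.55
position: [0.6736, -0.0871, 0.1278]
ee_rot: [2.125, 2.306, 0.008]
force: [-0.0, 0.7, -0.1]
width: 0.995
t=26.6 psi=94.7 tilt=0.44 pos=[ 0.6736 -0.0871  0.1278] shift_cm=[ 29.44 -20.01  11.41] turn=-0.0 shift_after_turn=[ 29.44 -19.92  11.58]
```

```bash
python3 -m crank '[[[4,-3,0],0,0],[[4,-3,0],0,0],[[4,-3,0],0,0],[[4,-3,0],0,0],[[4,-3,0],0,0]]'; python3 -m crank '[[[4,-2,0],0,0],[[4,-2,0],0,0],[[1.3,-0.8,0],0,0],[[0,0,0],0,0],[[0,0,0],0,0]]'; python3 - <<'E'
from h import *
plan(.451,.19,.012,94.7)
im,d=get_image("scene"); sockets("scene",dict(l=(.6645,-.018),xl=(.67,-.0875)),.009)
cv2.imwrite("pics/s5.png",cv2.resize(im[150:310,200:400,::-1],None,fx=3,fy=3))
E
```

```text
clock: 27.05
position: [0.5032, 0.1004, 0.1223]
ee_rot: [-2.129, -2.31, 0.0]
force: [0.7, 0.2, 0.3]
width: 1.001
clock: 27.55
position: [0.4496, 0.1877, 0.1224]
ee_rot: [2.128, 2.311, -0.001]
force: [1.0, 0.3, 0.0]
width: 0.999
t=27.6 psi=94.7 tilt=0.04 pos=[0.4496 0.1877 0.1224] shift_cm=[ 0.23  0.17 11.04] turn=0.0 shift_after_turn=[ 0.22  0.16 11.04]
scene l [ 0.6678 -0.0193] score 0.76 area 331 pred 354
scene xl [ 0.6755 -0.0877] score 0.79 area 500 pred 490
```

View pics/s5.png

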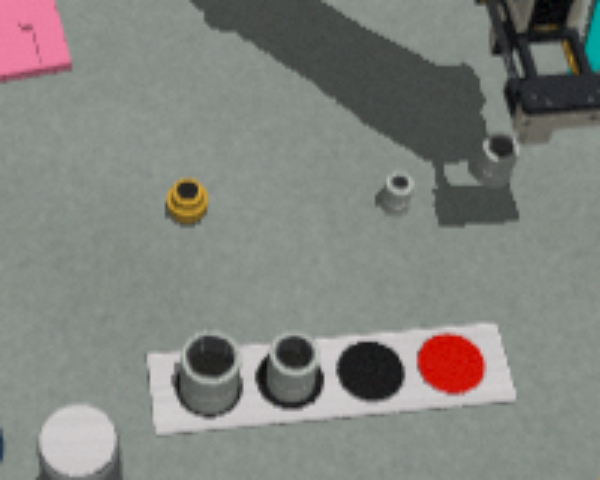

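xl and l are centred on their pads. Now m.

```bash
python3 -m crank '[[[0.2,0.1,3.5],0,0],[[0,0,3.5],0,0],[[0,0,2.5],0,0],[[0,0,1.7],0,0],[[0,0,0],0,0]]'; python3 -m crank '[[[0,0,0],0,255],[[0,0,0],0,255],[[0,0,0],0,255],[[0,0,0],0,255],[[0,0,0],0,255]]' 30;  python3 -m crank '[[[0,0,0],0,255],[[0,0,0],0,255],[[0,0,0],0,255],[[0,0,0],0,255]]' ; python3 -m crank '[[[0,0,-1],0,255],[[0,0,-3],0,255],[[0,0,-4],0,255],[[0,0,-2],0,255],[[0,0,0],0,255]]'; python3 - <<'E'
from h import *
plan(.6587,.0517,.06,94.7)
E
```

```text
clock: 28.3
position: [0.4493, 0.1889, 0.0087]
ee_rot: [-2.129, -2.309, 0.006]
force: [-0.8, -0.3, 0.1]
width: 1.0
clock: 28.8
position: [0.4506, 0.1902, 0.0112]
ee_rot: [2.129, 2.31, 0.001]
force: [-0.6, 1.0, 0.1]
width: 0.615
clock: 29.2
position: [0.4499, 0.1901, 0.0107]
ee_rot: [-2.128, -2.311, 0.001]
force: [-3.1, -0.6, 3.6]
width: 0.368
clock: 29.7
position: [0.4521, 0.1913, 0.1139]
ee_rot: [2.127, 2.308, 0.008]
force: [0.4, 0.7, -2.8]
width: 0.361
t=29.7 psi=94.7 tilt=0.31 pos=[0.4521 0.1913 0.1139] shift_cm=[-15.6   19.43   5.46] turn=-0.0 shift_after_turn=[-15.6   19.45   5.39]
```

```bash
python3 -m crank '[[[-3,4,0],0,255],[[-3,4,0],0,255],[[-3,4,0],0,255],[[-3,4,0],0,255],[[-3.6,3.4,0],0,255]]'; python3 -m crank '[[[0,0,0],0,255],[[0,0,0],0,255],[[0,0,0],0,255]]'; python3 - <<'E'
from h import *
plan(.6587,.0517,.0195,94.7)
E
```

```text
clock: 30.2
position: [0.6577, 0.0499, 0.1097]
ee_rot: [-2.127, -2.311, 0.0]
force: [0.7, 1.1, -2.1]
width: 0.361
clock: 30.5
position: [0.6552, 0.0516, 0.1099]
ee_rot: [-2.126, -2.311, 0.001]
force: [-0.5, 0.2, -2.3]
width: 0.367
t=30.5 psi=94.8 tilt=0.11 pos=[0.6552 0.0516 0.1099] shift_cm=[-0.03  0.37  9.04] turn=0.1 shift_after_turn=[-0.02  0.35  9.04]
```

```bash
python3 -m crank '[[[0,0.3,3],0,255],[[0,0,3],0,255],[[0,0,2],0,255],[[0,0,0.6],0,255],[[0,0,0],0,255]]'; python3 -m crank '[[[0,0,0.2],0,255],[[0,0,0.1],0,255],[[0,0,0],0,255],[[0,0,0],0,255],[[0,0,0],0,255]]'; python3 - <<'E'
from h import *
plan(.6587,.0517,.0195,94.7)
E
```

```text
clock: 31.0
position: [0.6583, 0.0518, 0.0243]
ee_rot: [-2.126, -2.311, 0.002]
force: [0.5, -0.2, -1.1]
width: 0.364
clock: 31.5
position: [0.6596, 0.0508, 0.0221]
ee_rot: [2.129, 2.31, 0.0]
force: [-0.3, -0.4, -2.7]
width: 0.364
t=31.5 psi=94.7 tilt=0.03 pos=[0.6596 0.0508 0.0221] shift_cm=[ 0.1  -0.08  0.26] turn=-0.0 shift_after_turn=[ 0.1  -0.08  0.26]
```

```bash
python3 -m crank '[[[0.1,-0.1,0.1],0,255],[[0,0,0.15],0,255],[[0,0,0],0,255],[[0,0,0],0,140],[[0,0,0],0,130]]'; python3 -m crank '[[[0,0,0],0,60],[[0,0,0],0,0],[[0,0,0],0,0],[[0,0,0],0,0],[[0,0,0],0,0]]'; python3 -m crank '[[[0,0,0],0,0],[[0,0,-3],0,0],[[0,0,-4],0,0],[[0,0,-3],0,0],[[0,0,0],0,0]]'; python3 - <<'E'
from h import *
plan(.484,.0938,.012,94.7)
E
```

```text
clock: 32.0
position: [0.6586, 0.0518, 0.0193]
ee_rot: [2.128, 2.31, 0.001]
force: [-0.7, -1.3, -0.8]
width: 0.473
clock: 32.5
position: [0.6583, 0.0517, 0.0192]
ee_rot: [2.129, 2.31, -0.0]
force: [-0.1, 0.1, -0.8]
width: 0.873
clock: 33.0
position: [0.6609, 0.0529, 0.1242]
ee_rot: [2.126, 2.307, 0.01]
force: [0.9, -0.0, -0.3]
width: 0.999
t=33.0 psi=94.7 tilt=0.43 pos=[0.6609 0.0529 0.1242] shift_cm=[  5.51 -17.38  11.09] turn=-0.0 shift_after_turn=[  5.52 -17.3   11.22]
```

```bash
python3 -m crank '[[[1.5,-4.5,0],0,0],[[1.5,-4.5,0],0,0],[[1.5,-4.5,0],0,0],[[1,-3.8,0],0,0],[[0,0,0],0,0]]'; python3 -m crank '[[[0,0,0],0,0],[[0,0,0],0,0]]'; python3 - <<'E'
from h import *
plan(.484,.0938,.007,94.7)
im,d=get_image("scene"); sockets("scene",dict(m=(.66,.0504),l=(.6645,-.018),xl=(.67,-.0875)),.009); sockets("scene",dict(s=(.4846,.0934)),0)
cv2.imwrite("pics/s6.png",cv2.resize(im[150:310,200:400,::-1],None,fx=3,fy=3))
E
```

```text
clock: 33.5
position: [0.4756, 0.0929, 0.1186]
ee_rot: [-2.123, -2.314, 0.007]
force: [0.9, -0.2, -0.3]
width: 0.998
clock: 33.7
position: [0.4826, 0.0921, 0.1192]
ee_rot: [2.13, 2.309, 0.001]
force: [0.3, 0.3, 0.7]
width: 1.001
t=33.7 psi=94.6 tilt=0.05 pos=[0.4826 0.0921 0.1192] shift_cm=[ 0.15  0.14 11.22] turn=-0.1 shift_after_turn=[ 0.15  0.15 11.22]
scene m [0.6603 0.0514] score 0.77 area 211 pred 242
scene l [ 0.6678 -0.0188] score 0.83 area 341 pred 354
scene xl [ 0.6738 -0.0881] score 0.82 area 523 pred 490
```

View pics/s6.png

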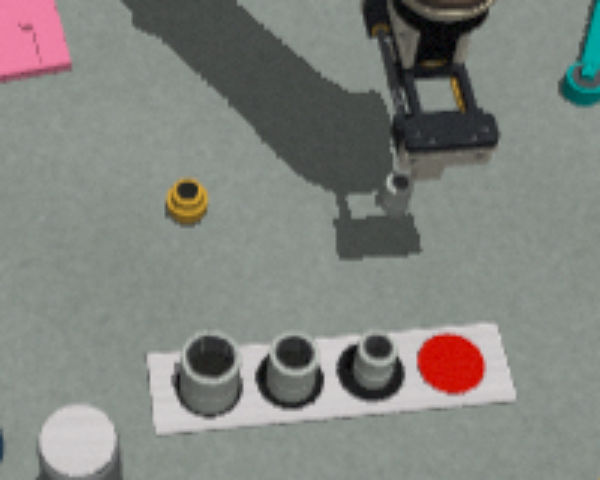

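```bash
python3 -m crank '[[[0.15,0.1,3.5],0,0],[[0,0,3.5],0,0],[[0,0,2.5],0,0],[[0,0,1.5],0,0],[[0,0,0],0,0]]'; python3 -m crank '[[[0,0,0],0,255],[[0,0,0],0,255],[[0,0,0],0,255],[[0,0,0],0,255],[[0,0,0],0,255]]' 30;  python3 -m crank '[[[0,0,0],0,255],[[0,0,0],0,255],[[0,0,0],0,255],[[0,0,0],0,255],[[0,0,0],0,255]]' ; python3 -m crank '[[[0,0,-1],0,255],[[0,0,-3],0,255],[[0,0,-4],0,255],[[0,0,-2],0,255],[[0,0,0],0,255]]'; python3 - <<'E'
from h import *
plan(.653,.1214,.06,94.7)
E
```

```text
clock: 34.65
position: [0.481, 0.0937, 0.0075]
ee_rot: [-2.127, -2.309, 0.004]
force: [0.1, 0.6, 1.1]
width: 0.999
clock: 35.15
position: [0.4826, 0.0939, 0.0097]
ee_rot: [2.129, 2.31, 0.001]
force: [0.1, 0.0, -1.1]
width: 0.613
clock: 35.65
position: [0.4823, 0.094, 0.0092]
ee_rot: [2.129, 2.311, -0.0]
force: [-0.3, 0.1, 1.6]
width: 0.278
clock: 36.15
position: [0.484, 0.0947, 0.1124]
ee_rot: [2.127, 2.308, 0.006]
force: [0.8, 1.1, -0.9]
width: 0.276
t=36.1 psi=94.7 tilt=0.29 pos=[0.484  0.0947 0.1124] shift_cm=[ 1.27 17.04  5.33] turn=-0.0 shift_after_turn=[ 1.27 17.07  5.24]
```

Target TCP z is 0.018.

```bash
python3 -m crank '[[[0.3,4,0],0,255],[[0.3,4,0],0,255],[[0.3,4,0],0,255],[[0.4,4,0],0,255],[[0,1,0],0,255]]'; python3 -m crank '[[[0,0,0],0,255],[[0,0,0],0,255],[[0,0,0],0,255]]'; python3 - <<'E'
from h import *
plan(.653,.1214,.018,94.7)
E
```

```text
clock: 36.65
position: [0.6535, 0.1212, 0.1078]
ee_rot: [-2.13, -2.309, -0.001]
force: [0.3, -0.0, -1.6]
width: 0.278
clock: 36.95
position: [0.6491, 0.1206, 0.109]
ee_rot: [-2.128, -2.311, 0.002]
force: [-0.7, 0.0, -1.3]
width: 0.276
t=37.0 psi=94.7 tilt=0.09 pos=[0.6491 0.1206 0.109 ] shift_cm=[0.05 0.41 9.1 ] turn=0.0 shift_after_turn=[0.04 0.4  9.1 ]
```

```bash
python3 -m crank '[[[0.05,0.3,3],0,255],[[0,0,3],0,255],[[0,0,2],0,255],[[0,0,0.6],0,255],[[0,0,0],0,255]]'; python3 -m crank '[[[0,0,0.2],0,255],[[0,0,0.1],0,255],[[0,0,0],0,255],[[0,0,0],0,255],[[0,0,0],0,255]]'; python3 - <<'E'
from h import *
plan(.653,.1214,.018,94.7)
E
```

```text
clock: 37.45
position: [0.6526, 0.1213, 0.0229]
ee_rot: [-2.128, -2.31, 0.002]
force: [-1.1, -0.5, -1.2]
width: 0.278
clock: 37.95
position: [0.6538, 0.1217, 0.0206]
ee_rot: [2.129, 2.31, 0.001]
force: [-0.3, -0.6, -2.5]
width: 0.279
t=38.0 psi=94.7 tilt=0.03 pos=[0.6538 0.1217 0.0206] shift_cm=[-0.02 -0.08  0.26] turn=-0.0 shift_after_turn=[-0.02 -0.08  0.26]
```

```bash
python3 -m crank '[[[0,-0.1,0.1],0,255],[[0,0,0.15],0,255],[[0,0,0],0,255],[[0,0,0],0,170],[[0,0,0],0,160]]'; python3 -m crank '[[[0,0,0],0,60],[[0,0,0],0,0],[[0,0,0],0,0],[[0,0,0],0,0],[[0,0,0],0,0]]'; python3 -m crank '[[[0,0,0],0,0],[[0,0,-3],0,0],[[0,0,-4],0,0],[[0,0,-4],0,0],[[0,0,-3],0,0]]'; python3 -m crank '[[[0,-4,0],0,0],[[0,-4,0],0,0],[[0,-4,0],0,0],[[0,-4,0],0,0],[[0,-4,0],0,0]]'; python3 -m crank '[[[4,0,0],0,0],[[4,0,0],0,0],[[4,0,0],0,0],[[4,0,0],0,0],[[0,0,0],0,0]]'; python3 - <<'E'
from h import *
ims=[]
for cam in("scene","top"):
    im,d=get_image(cam); sockets(cam,dict(s=(.653,.1214),m=(.66,.0504),l=(.6645,-.018),xl=(.67,-.0875)),.009)
    m=ratmask(cam,[.4987,-.3456,.015]); print(cam,fitrat(cam,m,.4987,-.3456,.1,.004))
    P=cloud(cam,d); 
    for lx in (-.08,-.03,.03): 
        p=pix(cam,[.4987+lx*.9947,-.3456+lx*.1028,.026]).round().astype(int); print("z along bar",lx,np.median(P[p[1]-1:p[1]+2,p[0]-1:p[0]+2,2]).round(4))
    a=im[100:300,130:400] if cam=="scene" else im[100:240,150:340]
    cv2.imwrite(f"pics/f_{cam}.png",cv2.resize(a[:,:,::-1],None,fx=2.9,fy=2.9,interpolation=cv2.INTER_CUBIC))
print(monitor.observe()["clock"],monitor.observe()["position"])
E
```

```text
clock: 38.45
position: [0.6527, 0.1216, 0.0178]
ee_rot: [2.128, 2.31, 0.0]
force: [0.2, 0.2, -0.6]
width: 0.356
clock: 38.95
position: [0.6526, 0.1215, 0.0177]
ee_rot: [2.129, 2.31, -0.0]
force: [-0.2, 0.6, 0.1]
width: 0.759
clock: 39.45
position: [0.6531, 0.122, 0.1604]
ee_rot: [2.128, 2.31, 0.003]
force: [1.1, -0.4, -1.0]
width: 1.002
clock: 39.95
position: [0.4516, 0.105, 0.1577]
ee_rot: [2.128, 2.31, -0.0]
force: [-0.7, 0.3, 0.1]
width: 1.004
clock: 40.45
position: [0.4385, 0.2712, 0.1586]
ee_rot: [-2.118, -2.316, -0.006]
force: [-0.3, 0.4, 0.3]
width: 1.0
scene s [0.6552 0.1209] score 0.49 area 124 pred 152
scene m [0.6604 0.0521] score 0.79 area 224 pred 242
scene l [ 0.6678 -0.019 ] score 0.89 area 337 pred 354
scene xl [ 0.673  -0.0875] score 0.56 area 429 pred 489
scene (array([ 0.50269834, -0.34588557,  0.10345124]), np.float64(58.9375))
z along bar -0.08 0.0275
z along bar -0.03 0.0262
z along bar 0.03 0.0249
top s [0.6539 0.1201] score 0.40 area 62 pred 63
top m [0.6449 0.0468] score 0.62 area 97 pred 101
top l [ 0.6658 -0.0174] score 0.44 area 111 pred 150
top xl [ 0.6714 -0.0889] score 0.54 area 212 pred 209
top (array([ 0.49759978, -0.34492254,  0.10378655]), np.float64(34.5625))
z along bar -0.08 0.0274
z along bar -0.03 0.028
z along bar 0.03 0.0262
41.05 [0.44037835 0.26418237 0.15774614]
```

View pics/f_scene.png

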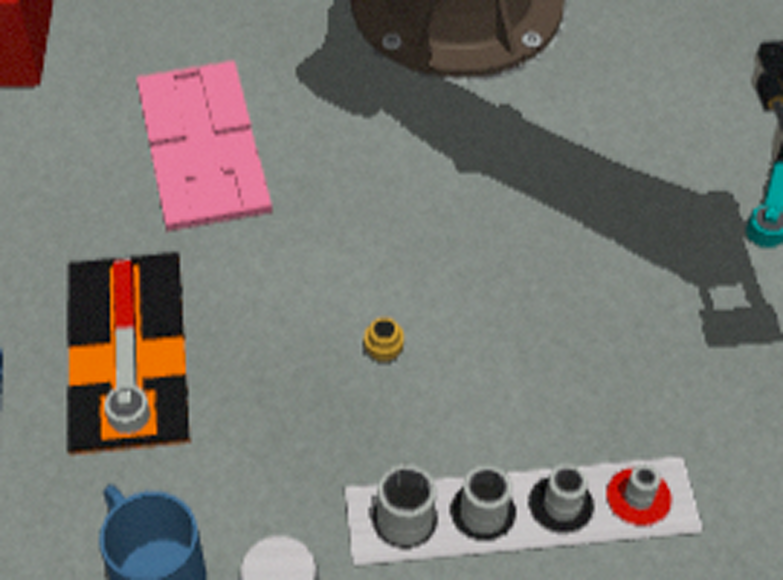

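View pics/f_top.png

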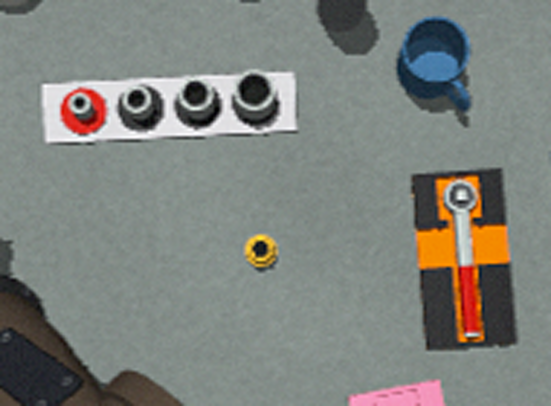

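All four sockets stand on their pads in order and the ratchet lies in the cutout. One reading disagrees: the top-camera mask puts m at x=0.645, about 13 mm off its pad. I'll check it another way, using the bright rims.

```bash
python3 - <<'E'
from h import *
im,d=get_image("top"); g=im.astype(int).min(2); v,u=np.mgrid[:384,:512]
cv2.imwrite("pics/rail.png",cv2.resize(im[115:155,160:260,::-1],None,fx=8,fy=8,interpolation=cv2.INTER_CUBIC))
pads=dict(s=(.6519,.1227),m=(.6578,.0529),l=(.6634,-.0171),xl=(.6689,-.0864))
for k,q in pads.items():
    r,h=SZ[k]; p=pix("top",[*q,.009+h]); print(k,"expected mouth px (crop x8)",((p-[160,115]+.5)*8).round(0), "radius",(r/1.6*476*8).round(0))
E
```

```text
Traceback (most recent call last):
AttributeError: 'float' object has no attribute 'round'
```

View pics/rail.png

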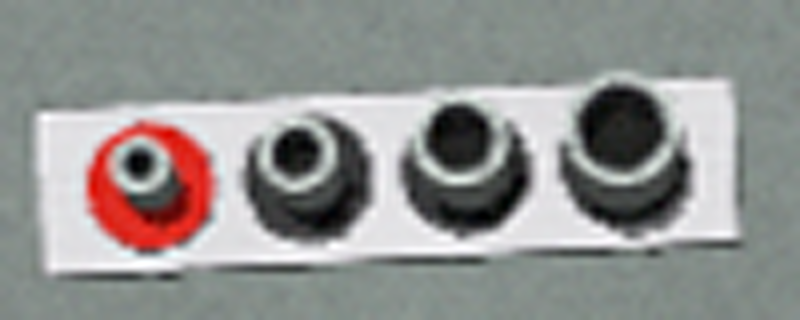

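```bash
python3 - <<'E'
from h import *
get_image("top")
pads=dict(s=(.6519,.1227),m=(.6578,.0529),l=(.6634,-.0171),xl=(.6689,-.0864))
seen=dict(s=(141,163),m=(296,154),l=(460,140),xl=(624,130))
for k,q in pads.items():
    r,h=SZ[k]; p=np.array(seen[k])/8-.5+[160,115]; X=world("top",*p,.009+h)[:2]; print(k,X.round(4),"offset mm",((X-q)*1000).round(1))
E
```

```text
s [0.6545 0.1216] offset mm [ 2.6 -1.1]
m [0.6591 0.0541] offset mm [1.3 1.2]
l [ 0.666  -0.0169] offset mm [2.6 0.2]
xl [ 0.6711 -0.0875] offset mm [ 2.2 -1.1]
```

The rims at crop (141,163), (296,154), (460,140) and (624,130) put every socket within 3 mm of its pad centre. The odd m reading was a bad mask, so I'm handing in.

```bash
python3 -c "
from cell import workorder
print(workorder.sign_off())"
```

```text
the job is handed in; nothing more can be done
None
```

The job is done and handed in at about 41 s of the 117 s allowed. No verdict came back.

**Sockets:** All four are upright on the rail: s on red, m on the next pad, l on the third and xl on the end pad. The rim positions in the last top picture put each within 3 mm of its pad centre.

**Ratchet:** It lies in the orange-floored tray with its head in the pocket. The camera fits put it 1 to 4 mm from the tray's point and within about 0.01 rad of its axis. Depth readings along the bar's top were 25 to 28 mm, and flat on the floor would be 26 mm.

**Arm:** The gripper is open and about 0.16 m above the bench, clear of everything. The look-alikes and the brass socket were not touched.

**Disagreements:**
- **Socket m:** One top-camera mask put it about 13 mm off its pad. The scene camera and the rim check both put it within 2 mm, so I treated that mask as bad.
- **Cameras:** They differ from each other by about 2 to 4 mm throughout. The 4 mm ratchet figure is from the scene camera; the top camera gives about 1 mm.

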